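# Set up the two-tier drying stand and load the ware

## Robot

A 7-joint arm with a two-finger parallel gripper is mounted at the origin on the work surface. World frame = base frame: x ahead of the robot, y to its left, z up, the work surface at z = 0. Lengths are in mm, angles in rad, forces in N, time in s.
With the tool pointing down it reaches from about 400 to 875 mm from the base axis. Payload 6.5 kg.
Tool frame: the origin (TCP) lies on the centre line of the jaws, within the pads' length; the fingertips stand 14 mm ahead of it and the grasp point (between the pads) lies 5 mm behind it; x points along the fingers, z is the direction in which the jaws open and shut, and the axes are right-handed (so a half turn about x gives the same grasp; the last joint's range is limited). The gripper opens to 88 mm and grips with 3 to 60 N. Pads are 18 mm wide; open, the fingers measure 123 mm over their backs; the gripper's body (75 mm by 187 mm) begins 45 mm behind the grasp point.
Start: joints at [1.113, 0.536, -0.004, 1.538, 0.003, 1.067, -0.071], TCP at [248.2, -600.739, 252.716] pointing down, gripper open.
Joint ranges: [-2.7, 2.7], [-0.37, 2.16], [-1.27, 1.26], [0.24, 2.4], [-1.31, 4.45], [0.19, 1.91], [-2.76, 2.76]. Speed limits (rad/s): [2.39, 2.39, 3.14, 3.14, 3.14, 3.14, 3.14].

## Interface

Orientations are given as a unit quaternion [w, x, y, z].
In Python, from rig import robot, read_camera, outline_of gives the robot as it stands. The module is installed in compiled form; this text tells all that it offers. Calls block until the motion is done:
- robot.move_pose(position, orientation): joint-space move of the TCP to a pose.
- robot.move_l(position, ori=None, vel=150, force_limit=None): straight line of the TCP; ori=None keeps the orientation; vel is the mean speed in mm/s. With force_limit (N) it stops when the force on the tool has changed by that much, and returns True; else False.
- robot.movej(angles): joint-space move.
- robot.gripper_to(opening): opening from 0.0 (shut) to 1.0 (fully open); the grip force is fixed at half the most; returns when the fingers have stopped.
- robot.pause(seconds).
- robot.inverse_kinematics(position, orientation): joint angles nearest the present ones, or None.
- read_camera(name): name is "scene" or "top" or "wrist"; returns a dict with "img" (400x640x3 uint8, red, green, blue), "depth" (400x640 float32, mm along the optical axis (not along the pixel's ray), 0 where there is no reading), "K" (3x3 intrinsics, pixels), "rvec" (rotation vector, rad) and "tvec" (3), from world to camera coordinates, as OpenCV has them. Camera axes: x right, y down, z forward; pixel columns grow to the right and rows downward; lengths in mm; the calibration is good to about 2 mm. A picture is of the moment at which its call begins.
A pose or a line that the arm cannot do raises robot.IKError and nothing moves.
- robot.sign_off(): hands the job in, once; it reports no verdict.
Trained networks look in a picture, given as the dict that the camera call returned (one of the last four; its "shot" number tells which), for a name from the list of things; names that differ only in an ending like _2 or _b are one class to them, and where a whole thing is asked for, a point or a joint stands for the part that bears it (a point fixed in the world has none). Each returns a list of dicts, best first, with "conf" (0 to 1); they miss things now and then, are a little off and sometimes report something else, mostly with a low value. They report only what shows in the picture. A call takes as long as a camera call. They do not tell look-alikes from the thing itself.
- outline_of(picture, target): "region" (400x640 bool, what is visible of it) and "point" ([column, row] in pixels, amid what is visible of it).
Readings, each from a call of its own:
- robot.get_t(): time.
- robot.get_joint_positions(): joint angles.
- robot.get_joint_velocities(): joint speeds.
- robot.get_joint_efforts(): joint torques, N m.
- robot.get_tool_pos(): TCP position.
- robot.get_eef_rot(): TCP orientation.
- robot.get_wrist_force(): force on the tool from outside, world axes, zero at the start.
- robot.get_ft_torque(): the same for the moment, N m.
- robot.get_finger_gap(): opening from 0.0 (shut) to 1.0 (fully open).
Only numpy, scipy, OpenCV 4.12 (cv2) and the standard library are available. Lean on these libraries where they do the work, as an engineer would, in place of code of your own. Each camera call takes 0.05 s, during which the arm holds its last target.

## Task

Set up the two-tier drying stand and load it for drying: slide the spacer tube down the centre rod until it stands on the lower board, stand every bud vase (two to four of them) upright on the lower board around it, then lower the round shelf over the rod, boss upwards, until it lies flat on the spacer, and finally stand both tumblers upright on the shelf, wholly on it. Keep the tube and the shelf in hand all the way down instead of letting them drop, do not let the shelf touch the vases or let any vase fall over, and leave the other things on the bench where they are.

Things in the scene. Friction and masses are not known exactly. Their poses are not given: they have to be found in the camera images.
- stand_board (a point): The drying stand, fixed to the bench: a dark foot and a round green-painted lower board 250 mm across whose upper face is 30 mm above the bench, with a bright steel rod 12 mm thick standing upright in its middle. This point is the centre of the board's upper face, on the rod's axis; z up. It stands on the left or on the right of the bench.
- rod_tip (a point): Top of the stand's rod: its rounded tip, 155 mm above the lower board (185 mm above the bench).
- spacer_center (a point): Spacer tube, loose: aluminium, 40 mm across, 135 mm long, with a 16 mm bore right through, 250 g; stands on end on the bench among the vases. Point half-way up its axis (67.5 mm above its lower end); z along the tube. Either end may be downwards: it is the same both ways. Once seated on the lower board the rod stands 20 mm out of its top, so grip it near the top.
- shelf_boss (a point): Upper shelf, loose, 600 g: green-painted disc 210 mm across, 12 mm thick, with an aluminium boss 40 mm across and 28 mm high on its upper face to lift it by; 16 mm bore through both. Lies flat, boss up, on the side away from the stand. Point on the bore axis 30 mm above the underside (10 mm below the boss top); z up. Seated, its underside is 135 mm above the lower board, 15 mm over the vases.
- vase0_center (a point): Bud vase 1, white glazed, with a blue band round the shoulder; may be absent. 120 mm tall, foot only 30 mm across, widest 48 mm at 66 mm up, neck 24 to 29 mm across from 88 mm up to the lip at 120 mm; about 170 g and top-heavy: lift it by the neck. Point on its axis half-way up (60 mm above the foot); z towards the mouth.
- vase1_center (a point): Bud vase 2, white glazed, with a red band round the shoulder; may be absent. 120 mm tall, foot only 30 mm across, widest 48 mm at 66 mm up, neck 24 to 29 mm across from 88 mm up to the lip at 120 mm; about 170 g and top-heavy: lift it by the neck. Point on its axis half-way up (60 mm above the foot); z towards the mouth.
- vase2_center (a point): Bud vase 3, white glazed, with a green band round the shoulder; may be absent. 120 mm tall, foot only 30 mm across, widest 48 mm at 66 mm up, neck 24 to 29 mm across from 88 mm up to the lip at 120 mm; about 170 g and top-heavy: lift it by the neck. Point on its axis half-way up (60 mm above the foot); z towards the mouth.
- vase3_center (a point): Bud vase 4, white glazed, with a yellow band round the shoulder; may be absent. 120 mm tall, foot only 30 mm across, widest 48 mm at 66 mm up, neck 24 to 29 mm across from 88 mm up to the lip at 120 mm; about 170 g and top-heavy: lift it by the neck. Point on its axis half-way up (60 mm above the foot); z towards the mouth.
- tumbler0_center (a point): Small blue tumbler, open at the top, 56 mm across, 60 mm tall, wall 4 mm, about 130 g. Point on its axis half-way up (30 mm above its base); z towards the mouth.
- tumbler1_center (a point): Small terracotta tumbler, open at the top, 56 mm across, 60 mm tall, wall 4 mm, about 130 g. Point on its axis half-way up (30 mm above its base); z towards the mouth.
- brush: Bystander: flat blue-handled brush 140 mm long and 8 mm high, lying among the vases; origin under its middle.
- bottle_a: Bystander: blue paint bottle, 52 mm across, 110 mm tall; origin at its base.
- bottle_b: Bystander: green paint bottle, 52 mm across, 120 mm tall; origin at its base.
- brush_pot: Bystander: white pot 90 mm across, 85 mm high, holding brushes that reach 180 mm up; origin at its base.
- paint_cup: Bystander: white paint bowl 64 mm across, 42 mm high; origin at its base.
- rib: Bystander: flat wooden rib, 100 x 55 x 8 mm; origin under its middle.
Not all that is in view belongs to the job. What is shaped like the part that bears spacer_center but purple is not meant.

How it is judged (in metres and radians):
On the way, in this order (a step that is already met when the one before it is completed fails the run):
1. the spacer stands on the lower board round the rod and every vase stands upright on the lower board, let go (horizontal distance between spacer_center and stand_board below 0.0045 m and z of spacer_center in the frame of stand_board between 0.0645 and 0.0705 m and angle between spacer_center's own z axis and vertical below 0.04 rad and horizontal distance between each of vase0_center, vase1_center, vase2_center, vase3_center and stand_board below 0.11 m and z of vase0_center in the frame of stand_board between 0.056 and 0.064 m and angle between each of vase0_center, vase1_center, vase2_center, vase3_center's own z axis and vertical below 0.06 rad and z of vase1_center in the frame of stand_board between 0.056 and 0.064 m and z of vase2_center in the frame of stand_board between 0.056 and 0.064 m and z of vase3_center in the frame of stand_board between 0.056 and 0.064 m and contact force between the fingers and spacer below 0.1 N and contact force between the fingers and vase0 below 0.1 N and contact force between the fingers and vase1 below 0.1 N and contact force between the fingers and vase2 below 0.1 N and contact force between the fingers and vase3 below 0.1 N), for 0.2 s.
2. the shelf lies flat on the spacer, round the rod, let go, with the vases still standing below it (horizontal distance between shelf_boss and rod_tip below 0.005 m and z of shelf_boss in the frame of stand_board between 0.162 and 0.168 m and angle between each of shelf_boss, spacer_center's own z axis and vertical below 0.04 rad and horizontal distance between spacer_center and stand_board below 0.0045 m and z of spacer_center in the frame of stand_board between 0.0645 and 0.0705 m and horizontal distance between each of vase0_center, vase1_center, vase2_center, vase3_center and stand_board below 0.11 m and z of vase0_center in the frame of stand_board between 0.056 and 0.064 m and angle between each of vase0_center, vase1_center, vase2_center, vase3_center's own z axis and vertical below 0.06 rad and z of vase1_center in the frame of stand_board between 0.056 and 0.064 m and z of vase2_center in the frame of stand_board between 0.056 and 0.064 m and z of vase3_center in the frame of stand_board between 0.056 and 0.064 m and contact force between the fingers and shelf below 0.1 N), for 0.2 s.
At the end, for the whole second after the job is handed in: Spacer and shelf seated round the rod (height within 3 mm, tilt under 0.04 rad), every vase upright (0.06 rad) on the lower board within 110 mm of the rod, both tumblers upright (0.06 rad) on the shelf within 82 mm of its centre, all at rest and released (horizontal distance between spacer_center and stand_board below 0.0045 m and z of spacer_center in the frame of stand_board between 0.0645 and 0.0705 m and angle between each of spacer_center, shelf_boss's own z axis and vertical below 0.04 rad and horizontal distance between each of vase0_center, vase1_center, vase2_center, vase3_center and stand_board below 0.11 m and z of vase0_center in the frame of stand_board between 0.056 and 0.064 m and angle between each of vase0_center, vase1_center, vase2_center, vase3_center, tumbler0_center, tumbler1_center's own z axis and vertical below 0.06 rad and z of vase1_center in the frame of stand_board between 0.056 and 0.064 m and z of vase2_center in the frame of stand_board between 0.056 and 0.064 m and z of vase3_center in the frame of stand_board between 0.056 and 0.064 m and horizontal distance between shelf_boss and rod_tip below 0.005 m and z of shelf_boss in the frame of stand_board between 0.162 and 0.168 m and horizontal distance between each of tumbler0_center, tumbler1_center and shelf_boss below 0.082 m and z of tumbler0_center in the frame of shelf_boss between 0.007 and 0.017 m and z of tumbler1_center in the frame of shelf_boss between 0.007 and 0.017 m and linear speed of each of vase0, vase1, vase2, vase3, tumbler0, tumbler1, shelf, spacer below 0.03 m/s); the robot touches nothing.
It fails at once if a vase falls over (angle between any of vase0_center, vase1_center, vase2_center, vase3_center's own z axis and vertical above 0.7 rad).
It fails at once if the shelf presses on a vase (contact force between shelf and vase0 above 1 N or contact force between shelf and vase1 above 1 N or contact force between shelf and vase2 above 1 N or contact force between shelf and vase3 above 1 N).
It fails at once if the shelf is let go on the rod more than 12 mm above the spacer (horizontal distance between shelf_boss and rod_tip below 0.02 m and z of shelf_boss in the frame of stand_board above 0.177 m and contact force between the fingers and shelf below 0.1 N).
It fails at once if the spacer is let go on the rod more than 12 mm above the lower board (horizontal distance between spacer_center and rod_tip below 0.02 m and z of spacer_center in the frame of stand_board above 0.0795 m and contact force between the fingers and spacer below 0.1 N).
It fails at once if a bystander is moved more than 40 mm (distance of any of brush, bottle_a, bottle_b, brush_pot, paint_cup, rib from where it was at the start of the episode above 0.04 m).
Of vase0, vase1, vase2, vase3 only 2 to 4 are there at a start; the rules pass over those that are not, and their reading is None.
At some moment in a run one of shelf, tumbler0, tumbler1 may be knocked a few centimetres aside while the robot is not near it.
It also fails if it takes over 210 s, if anything falls off the work surface, if the arm or the gripper's body presses on something with over 40 N, if the wrist force passes 120 N, or if a joint passes its speed limit or range.

## Working session

There is one attempt and no reset: what is moved stays moved. The work goes in short steps, each a Python script; the robot and the scene stay as the last script left them, time stands still between calls to the robot, and variables do not carry over. Pictures are saved under pics/ and viewed, and the job is handed in when it is done.

```bash
mkdir -p pics; ls; cat > h.py <<'E'
import numpy as np, cv2
from rig import robot, read_camera, outline_of
def save(img,name,scale=1):
    im=cv2.cvtColor(img,cv2.COLOR_RGB2BGR)
    if scale!=1: im=cv2.resize(im,None,fx=scale,fy=scale)
    cv2.imwrite('pics/'+name,im)
def cloud(p):
    d=p['depth'].astype(float);K=p['K'];R,_=cv2.Rodrigues(np.array(p['rvec']));t=np.array(p['tvec']).reshape(3)
    v,u=np.mgrid[0:d.shape[0],0:d.shape[1]]
    c=np.stack([(u-K[0,2])/K[0,0]*d,(v-K[1,2])/K[1,1]*d,d],-1)
    w=(c-t)@R
    w[d<=0]=np.nan
    return w
E
python3 - <<'E'
from h import *
for n in ['scene','top']:
    p=read_camera(n); save(p['img'],n+'0.png',1.25)
    R,_=cv2.Rodrigues(np.array(p['rvec'])); print(n,-R.T@np.array(p['tvec']).reshape(3), R[2])
print(robot.get_t(),robot.get_tool_pos(),robot.get_eef_rot())
E
```

```text
pics
scene [1264.23845527 -284.91465225  827.34126912] [-0.66414539  0.27689327 -0.69443575]
top [ 541.92340792   21.88807645 1278.35228282] [ 0.04801175 -0.02719546 -0.99847648]
0.1 [ 247.97856778 -600.27887593  251.94132547] [ 0.58730109  0.39334915  0.5882458  -0.39283682]
```

View pics/scene0.png

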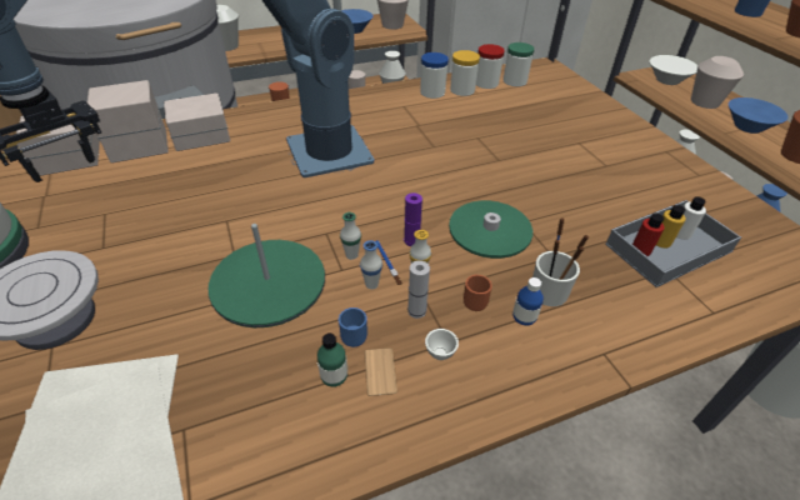

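View pics/top0.png

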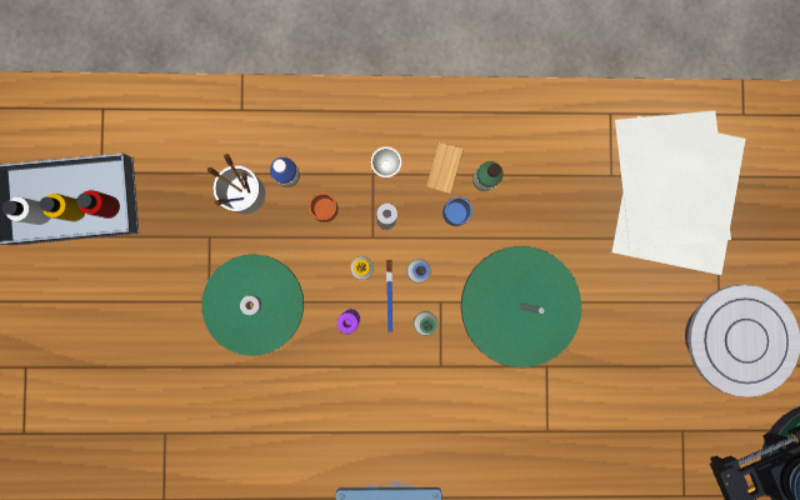

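```bash
cat >> h.py <<'E'
def find(p,name):
    r=outline_of(p,name)
    return r
def top_axis(pts,band=4):
    pts=pts[~np.isnan(pts[:,0])]
    zt=np.percentile(pts[:,2],97)
    s=pts[pts[:,2]>zt-band]
    c,r=cv2.minEnclosingCircle(s[:,:2].astype(np.float32))
    return c,r,zt,len(s)
E
python3 - <<'E'
from h import *
names=['vase0_center','vase1_center','vase2_center','vase3_center','spacer_center','shelf_boss','tumbler0_center','tumbler1_center','brush','bottle_a','bottle_b','brush_pot','paint_cup','rib']
for cam in ['top','scene']:
    p=read_camera(cam);w=cloud(p);im=p['img'].copy()
    for n in names:
        for r in outline_of(p,n):
            if r['conf']<.3: continue
            pts=w[r['region']]
            c,rad,zt,k=top_axis(pts)
            print(cam,n,round(r['conf'],2),np.round(r['point']),np.round(c,1),round(rad,1),round(zt,1),k)
    if cam=='top':
        # rod, board
        m=np.isfinite(w[...,0])&(w[...,2]>150)
        for (u,v) in [(433,248),(428,247),(424,246),(420,245)]: print(u,v,np.round(w[v,u],1), p['img'][v,u])
E
```

```text
top vase0_center 0.65 [333. 217.] [554.4 -58.7] 14.8 125.1 80
top vase1_center 0.44 [310. 172.] [660.2   5. ] 18.7 139.3 90
top vase2_center 0.84 [337. 260.] [451.  -72.6] 14.9 125.2 82
top vase3_center 0.55 [289. 213.] [560.2  53.7] 14.7 125.1 67
top spacer_center 0.74 [309. 171.] [661.7   5.7] 19.6 139.2 103
top spacer_center 0.56 [278. 259.] [456.7  78.8] 19.4 140.0 84
top shelf_boss 0.75 [198. 246.] [485.  281.4] 19.8 36.7 166
top shelf_boss 0.48 [419. 242.] [ 482.1 -273.9] 123.8 36.5 2297
top tumbler0_center 0.79 [364. 170.] [ 676.7 -139.9] 27.7 63.4 79
top tumbler1_center 0.58 [258. 166.] [683.6 133.3] 27.8 63.4 60
top brush 0.73 [313. 232.] [5.06e+02 1.00e-01] 71.4 12.8 100
top bottle_a 0.57 [227. 139.] [756.  212.9] 12.0 113.1 68
top bottle_a 0.56 [389. 143.] [ 749.6 -201.5] 11.7 123.6 64
top bottle_a 0.36 [337. 260.] [451.  -72.6] 14.9 125.1 84
top bottle_b 0.57 [227. 139.] [756.  212.9] 12.0 113.1 68
top bottle_b 0.56 [389. 143.] [ 749.6 -201.5] 11.7 123.6 64
top bottle_b 0.36 [337. 260.] [451.  -72.6] 14.9 125.1 84
top brush_pot 0.91 [187. 149.] [717.4 303. ] 44.3 173.5 48
[... 718 characters left out ...]
 [ 678.6 -137.1] 28.2 62.4 100
scene tumbler0_center 0.66 [305. 295.] [ 776.3 -113.3] 53.3 12.1 679
scene tumbler1_center 0.93 [384. 235.] [685.  135.8] 29.3 62.7 80
scene brush 0.71 [312. 213.] [507.    3.4] 71.4 11.9 82
scene bottle_a 0.92 [263. 288.] [ 750.4 -199.2] 13.0 121.8 85
scene bottle_a 0.81 [422. 240.] [757.6 216.8] 13.2 112.2 64
scene bottle_b 0.92 [263. 288.] [ 750.4 -199.2] 13.0 121.8 85
scene bottle_b 0.81 [422. 240.] [757.6 216.8] 13.2 112.2 64
scene brush_pot 0.69 [446. 214.] [720.4 305.9] 47.6 175.9 60
scene paint_cup 0.87 [354. 275.] [780.7  10.3] 33.2 45.1 113
scene rib 0.79 [303. 297.] [ 777.1 -116.6] 53.0 12.1 676
scene rib 0.56 [213. 228.] [ 484.8 -270.7] 6.2 60.7 159
```

```bash
cat >> h.py <<'E'
from scipy.spatial.transform import Rotation as Rn
def ori(yaw):
    # tool x down, tool z (jaw axis) along horizontal direction yaw
    z=np.array([np.cos(yaw),np.sin(yaw),0]);x=np.array([0,0,-1.]);y=np.cross(z,x)
    q=Rn.from_matrix(np.stack([x,y,z],1)).as_quat()
    return np.array([q[3],q[0],q[1],q[2]])
def Rtool():
    q=np.array(robot.get_eef_rot()); return Rn.from_quat([q[1],q[2],q[3],q[0]]).as_matrix()
def yaw_now():
    z=Rtool()[:,2]; return np.arctan2(z[1],z[0])
E
python3 - <<'E'
from h import *
print(Rtool().round(2))
for xy in [(662,6),(483,-274),(485,281),(677,-140),(684,133)]:
  for yaw in np.radians([-90,-45,0,45,90,135,180]):
    r=robot.inverse_kinematics([xy[0],xy[1],330],ori(yaw)); print(xy,round(np.degrees(yaw)),None if r is None else np.round(r,2))
p=read_camera('wrist');save(p['img'],'w0.png')
R,_=cv2.Rodrigues(np.array(p['rvec'])); c=-R.T@np.array(p['tvec']).reshape(3); print(c,R[2],p['K'])
T=Rtool(); print('cam in tool',T.T@(c-robot.get_tool_pos()), T.T@R.T)
E
```

```text
[[-0.    0.92  0.38]
 [-0.    0.38 -0.92]
 [-1.   -0.    0.  ]]
(662, 6) -90 [ 0.1   0.51 -0.27  1.4   0.14  1.25 -1.75]
(662, 6) -45 [ 0.23  0.54 -0.48  1.39  0.25  1.27 -1.04]
(662, 6) 0 [ 0.3   0.56 -0.59  1.39  0.31  1.29 -0.3 ]
(662, 6) 45 [ 0.37  0.59 -0.7   1.38  0.38  1.31  0.43]
(662, 6) 90 [ 0.39  0.6  -0.75  1.38  0.41  1.32  1.2 ]
(662, 6) 135 [ 0.55  0.72 -1.08  1.37  0.63  1.41  1.84]
(662, 6) 180 [-0.71  0.72  1.09  1.46 -0.64  1.35 -2.73]
(483, -274) -90 [ 0.49  0.3  -0.06  1.7   0.02  1.14 -1.15]
(483, -274) -45 [ 0.6   0.31 -0.21  1.69  0.07  1.15 -0.41]
(483, -274) 0 [ 0.73  0.32 -0.38  1.69  0.13  1.16  0.32]
(483, -274) 45 [ 0.85  0.35 -0.53  1.68  0.19  1.17  1.06]
(483, -274) 90 [ 0.97  0.38 -0.69  1.67  0.26  1.18  1.78]
(483, -274) 135 [ 1.21  0.5  -1.07  1.66  0.46  1.26  2.4 ]
(483, -274) 180 [ 0.24  0.3   0.24  1.72 -0.08  1.14 -2.63]
(485, 281) -90 [ 0.14  0.5  -1.04  1.65  0.45  1.25 -2.55]
(485, 281) -45 [ 0.13  0.49 -1.01  1.65  0.43  1.25 -1.76]
(485, 281) 0 [ 0.16  0.51 -1.07  1.65  0.47  1.26 -1.  ]
(485, 281) 45 [ 0.18  0.53 -1.1   1.65  0.49  1.27
[... 733 characters left out ...]
0.13  0.65 -0.66  1.28  0.39  1.35 -0.52]
(684, 133) 45 [ 0.18  0.67 -0.76  1.27  0.45  1.37  0.23]
(684, 133) 90 [ 0.22  0.7  -0.83  1.27  0.5   1.39  0.98]
(684, 133) 135 [ 0.32  0.79 -1.08  1.26  0.68  1.46  1.67]
(684, 133) 180 [ 0.32  0.79 -1.08  1.26  0.68  1.46  2.45]
[ 320.37742403 -570.92139643  385.97397163] [-0.27946339 -0.11573633 -0.95315545] [[347.64856453   0.         313.30721788]
 [  0.         347.64856453 194.99645086]
 [  0.           0.           1.        ]]
cam in tool [-1.33213045e+02  7.80543232e+01  7.64454678e-04] [[-4.54663911e-04 -3.02487052e-01  9.53153386e-01]
 [-8.88807837e-04 -9.53152986e-01 -3.02487349e-01]
 [ 9.99999502e-01 -9.84700281e-04  1.64511402e-04]]
```

View pics/w0.png

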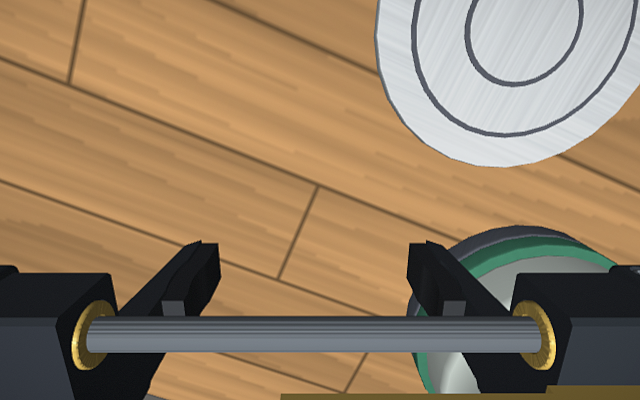

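```bash
python3 - <<'E'
from h import *
yaw=-np.pi/2
t=robot.get_t()
robot.move_pose([483,-274,300],ori(yaw)); print(robot.get_t()-t)
robot.move_l([483,-274,235]); print(robot.get_t()-t, robot.get_tool_pos())
p=read_camera('wrist');save(p['img'],'w_rod.png');np.savez('rod.npz',**{k:np.array(v) for k,v in p.items()})
w=cloud(p); m=np.isfinite(w[...,0])&(w[...,2]>150)&(w[...,2]<200)&(np.hypot(w[...,0]-483,w[...,1]+274)<30)
print(w[m].mean(0),m.sum(),w[m][:,2].max()); v,u=np.where(m);print(u.min(),u.max(),v.min(),v.max())
robot.move_l([483,-274,320])
robot.move_pose([662,6,240],ori(yaw))
robot.move_l([662,6,185]); print(robot.get_t()-t, robot.get_tool_pos())
p=read_camera('wrist');save(p['img'],'w_tube.png');np.savez('tube.npz',**{k:np.array(v) for k,v in p.items()})
w=cloud(p); 
for r in outline_of(p,'spacer_center'):
    print(r['conf'],r['point'],top_axis(w[r['region']]))
E
```

```text
1.5
2.0833 [ 483.12536229 -274.60990676  235.41983274]
[ 486.34862045 -273.34506072  175.20393516] 618 187.1374754314646
301 320 199 235
4.6583000000000006 [662.26024507   5.16968704 185.58579403]
0.94 [312.4, 209.9] ((663.2828369140625, 6.39022159576416), 19.92623519897461, np.float64(137.05517335625518), 2970)
0.83 [237.0, 381.9] ((510.9407958984375, 69.56614685058594), 45.85490417480469, np.float64(79.36862429832867), 151)
```

```bash
python3 - <<'E'
import cv2,numpy as np
a=cv2.imread('pics/w_rod.png');b=cv2.imread('pics/w_tube.png');cv2.imwrite('pics/c1.png',np.vstack([a[:300,:],b[:300,:]]))
E
```

```text
(no output)
```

View pics/c1.png

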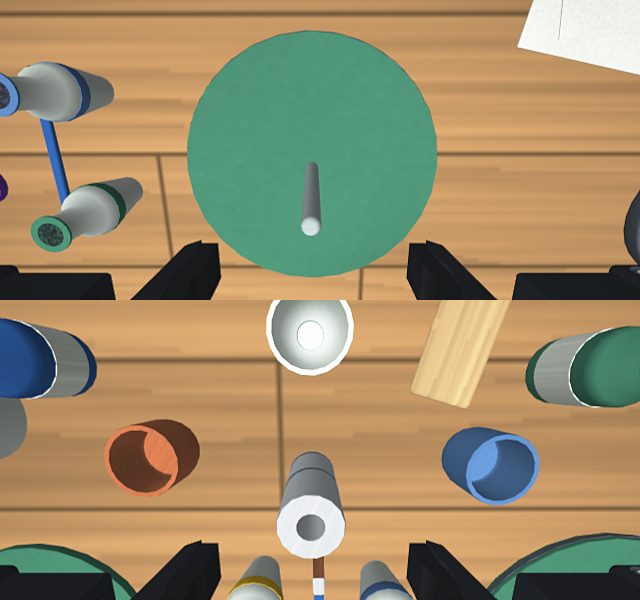

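```bash
cat >> h.py <<'E'
from scipy.optimize import least_squares
def cyl(pts,r,x0):
    f=lambda q: np.hypot(pts[:,0]-q[0],pts[:,1]-q[1])-r
    s=least_squares(f,x0,loss='soft_l1',f_scale=0.5); return s.x,np.abs(f(s.x)).mean(),len(pts)
def ray(p,uv,z):
    K=p['K'];R,_=cv2.Rodrigues(np.array(p['rvec']));t=np.array(p['tvec']).reshape(3);c=-R.T@t
    d=R.T@np.array([(uv[0]-K[0,2])/K[0,0],(uv[1]-K[1,2])/K[1,1],1]); return c+d*(z-c[2])/d[2]
E
python3 - <<'E'
from h import *
p=dict(np.load('rod.npz'));w=cloud(p)
m=np.isfinite(w[...,0])&(w[...,2]>60)&(w[...,2]<176)&(np.hypot(w[...,0]-483,w[...,1]+274)<12)
print('rod low/high',[cyl(w[m&(w[...,2]>a)&(w[...,2]<b)],6,[483,-274]) for a,b in [(60,110),(110,150),(150,178)]])
m=np.isfinite(w[...,0])&(w[...,2]>150)&(np.hypot(w[...,0]-483,w[...,1]+274)<12);print('ztop',np.percentile(w[m][:,2],[90,99]))
b=np.isfinite(w[...,0])&(w[...,2]>20)&(w[...,2]<50)&(np.hypot(w[...,0]-483,w[...,1]+274)<140);print('board z',np.median(w[b][:,2]),cv2.minEnclosingCircle(w[b][:,:2].astype(np.float32)))
g=p['img'].astype(int); print(g[215:240,311].tolist())
p=dict(np.load('tube.npz'));w=cloud(p)
m=np.isfinite(w[...,0])&(w[...,2]>60)&(w[...,2]<128)&(np.hypot(w[...,0]-663,w[...,1]-6)<26)&(w[...,0]>662)
print('tube',cyl(w[m],20,[662,6]))
m=np.isfinite(w[...,0])&(w[...,2]>130)&(np.hypot(w[...,0]-663,w[...,1]-6)<30);print('ztop',np.percentile(w[m][:,2],[10,50,90]))
gr=p['img'].mean(2); sub=(gr<130).astype(np.uint8)[215:240,295:327]
n,l,s,c=cv2.connectedComponentsWithStats(sub);print(s,c)
mm=m&True; top=mm.astype(np.uint8);cn,_=cv2.findContours(top,cv2.RETR_EXTERNAL,cv2.CHAIN_APPROX_NONE);e=cv2.fitEllipse(max(cn,key=len));print(e,ray(p,e[0],135),ray(p,e[0],137))
k=[(c[i]+[295,215]) for i in range(1,n)];print([ray(p,q,135) for q in k])
E
```

```text
rod low/high [(array([ 483.36796021, -273.4240419 ]), np.float64(0.10957637257613534), 197), (array([ 483.3078067 , -273.35776439]), np.float64(0.12950444162230618), 261), (array([ 483.27593977, -273.31359214]), np.float64(0.14700734621525566), 256)]
ztop [185.55542787 186.50078936]
board z 31.111770398112064 ((484.1890563964844, -273.3342590332031), 125.12858581542969)
[[93, 101, 101], [109, 119, 120], [137, 151, 151], [157, 172, 172], [173, 190, 189], [186, 203, 204], [198, 216, 218], [206, 222, 223], [208, 223, 224], [211, 224, 224], [212, 225, 225], [212, 225, 225], [209, 222, 223], [206, 221, 221], [207, 221, 222], [209, 223, 223], [210, 224, 224], [213, 226, 226], [216, 228, 229], [217, 229, 232], [169, 193, 189], [87, 149, 122], [78, 153, 121], [83, 156, 124], [82, 156, 125]]
tube (array([662.9096497 ,   6.45079916]), np.float64(0.18745510867816811), 1345)
ztop [135.66351935 253.09364222 262.59719574]
[[  0   0  32  25 429]
 [  2   0  20  25 371]] [[19.31934732 11.96969697]
 [11.08355795 12.03504043]]
((308.163818359375, 334.5918273925781), (39.14665603637695, 223.46717834472656), 90.10273742675781) [589.03878774   8.39050984 135.        ] [590.68385074   8.35322086 137.        ]
[array([662.90314496,   9.10201922, 135.        ])]
```

```bash
python3 - <<'E'
from h import *
robot.move_l([662.9,6.6,118],vel=80); print(robot.get_tool_pos())
robot.gripper_to(0.0); print('gap',robot.get_finger_gap()*88,robot.get_wrist_force())
robot.move_l([662.9,6.6,333],vel=150); robot.pause(0.2); T=np.array(robot.get_tool_pos());print(T,robot.get_finger_gap()*88, robot.get_wrist_force())
p=read_camera('wrist');save(p['img'],'w_hand.png');w=cloud(p)
m=np.isfinite(w[...,0])&(np.hypot(w[...,0]-663,w[...,1]-6)<26)&(w[...,0]>663)&(w[...,2]>220)&(w[...,2]<T[2]-20)
for a,b in [(220,250),(250,280),(280,310)]: print(a,cyl(w[m&(w[...,2]>a)&(w[...,2]<b)],20,[662,6]))
E
```

```text
[663.37255557   6.65641015 118.52441635]
gap 38.99891241579232 [-0.5487641  -0.09865315  0.09963724]
[662.70047054   6.5918237  332.39291983] 39.362084205604454 [ 0.089025    0.6152546  -2.76670083]
220 (array([662.74887717,   6.30034058]), np.float64(0.2108976788785483), 554)
250 (array([662.63367495,   6.30674609]), np.float64(0.16191001170540975), 779)
280 (array([662.71462989,   6.33654805]), np.float64(0.23033923023095085), 1246)
```

View pics/w_hand.png

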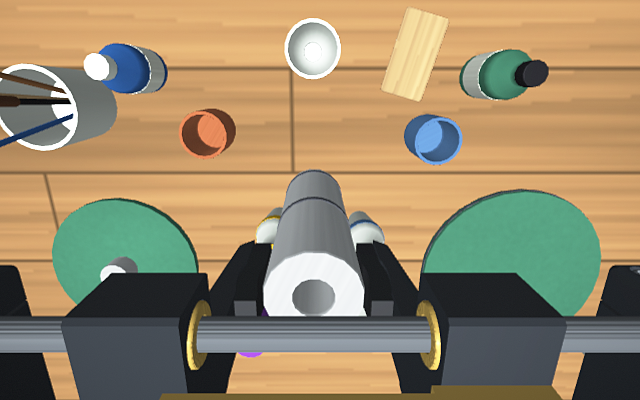

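```bash
python3 - <<'E'
from h import *
t=[483.3,-273.1]
robot.move_l(t+[333],vel=200); robot.pause(0.2); T=robot.get_tool_pos(); print(T)
p=read_camera('wrist');save(p['img'],'w_over.png')
w=cloud(p)
m=np.isfinite(w[...,0])&(np.hypot(w[...,0]-483,w[...,1]+273)<26)&(w[...,0]>483)&(w[...,2]>225)&(w[...,2]<310)
print(cyl(w[m],20,[483,-273]))
q=read_camera('scene');c=q['img'][100:260,120:320];save(c,'s_over.png',4)
hit=robot.move_l(t+[290],vel=40,force_limit=6); print(hit,robot.get_tool_pos(),robot.get_wrist_force())
E
```

```text
[ 483.64812297 -272.56038097  332.92492313]
(array([ 483.71672732, -272.74972289]), np.float64(0.20812196872680436), 2537)
False [ 483.47340917 -273.17913762  290.28313032] [ 0.21711347  1.20595348 -2.29020437]
```

View pics/s_over.png

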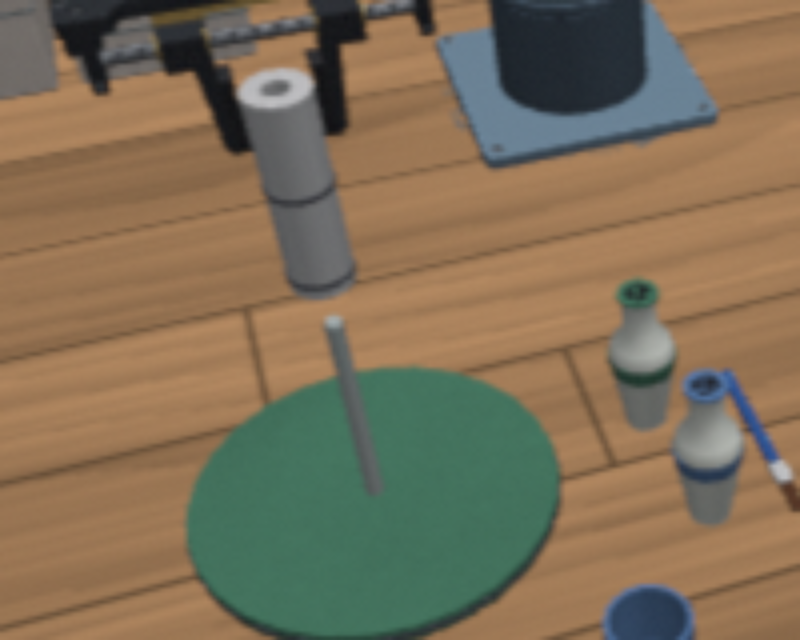

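```bash
python3 - <<'E'
from h import *
t=[483.3,-273.1]
hit=robot.move_l(t+[156],vel=60,force_limit=8); print(hit,robot.get_tool_pos(),robot.get_wrist_force())
if not hit:
    hit=robot.move_l(t+[144],vel=15,force_limit=5); print(hit,robot.get_tool_pos(),robot.get_wrist_force())
E
```

```text
False [ 483.44330793 -273.15662846  156.21628122] [ 0.13208046  0.25995924 -1.47544451]
True [ 483.41549983 -273.06785663  147.92246755] [-0.57742142  0.29377826  5.7244778 ]
```

```bash
cat >> h.py <<'E'
ROD=np.array([483.3,-273.3])
def measure_top(name,cam='top'):
    p=read_camera(cam);w=cloud(p);r=[x for x in outline_of(p,name)]
    return [(round(x['conf'],2),np.round(top_axis(w[x['region']])[0],1),round(top_axis(w[x['region']])[2],1)) for x in r if x['conf']>.3]
def pick_place_vase(xy,theta,yaw,R=85):
    o=ori(yaw); xy=list(xy)
    robot.move_pose(xy+[200],o); 
    robot.move_l(xy+[101],vel=90); print('at',robot.get_tool_pos())
    robot.gripper_to(0.0); print('gap',robot.get_finger_gap()*88)
    robot.move_l(xy+[225],vel=120); print('gap',robot.get_finger_gap()*88,robot.get_wrist_force())
    d=ROD+R*np.array([np.cos(theta),np.sin(theta)]); d=list(d)
    robot.move_l(d+[225],vel=180)
    hit=robot.move_l(d+[136],vel=90,force_limit=8); print(hit)
    if not hit: hit=robot.move_l(d+[126],vel=15,force_limit=4); print(hit)
    print(robot.get_tool_pos(),robot.get_wrist_force())
    if 127<robot.get_tool_pos()[2]<135 and hit:
        robot.gripper_to(0.6); robot.move_l(d+[230],vel=100)
    print('t',robot.get_t())
E
python3 - <<'E'
from h import *
robot.gripper_to(0.6); print(robot.get_wrist_force())
robot.move_l([483.3,-273.1,260],vel=120)
p=read_camera('wrist');save(p['img'],'w_seat.png');w=cloud(p)
m=np.isfinite(w[...,0])&(np.hypot(w[...,0]-483,w[...,1]+273)<26)&(w[...,2]>100)
print(np.percentile(w[m][:,2],[1,20,50,80,99]))
# green vase -> theta 120, yaw 30
pick_place_vase((451.5,-72),np.radians(120),np.radians(30))
p=read_camera('wrist');save(p['img'],'w_v2.png')
E
```

```text
[-0.31993779 -0.55937045 -0.21308326]
[105.48031854 165.43771304 326.25083064 328.94171057 338.26371765]
at [451.92650458 -72.02905104 101.44338656]
gap 24.064039715106283
gap 24.03477394303154 [-0.67571686 -0.03539894 -1.90256364]
False
True
[ 441.1215228  -199.85433249  131.09403411] [-0.46655866  0.08187001  5.11229108]
t 26.3917
```

View pics/w_v2.png

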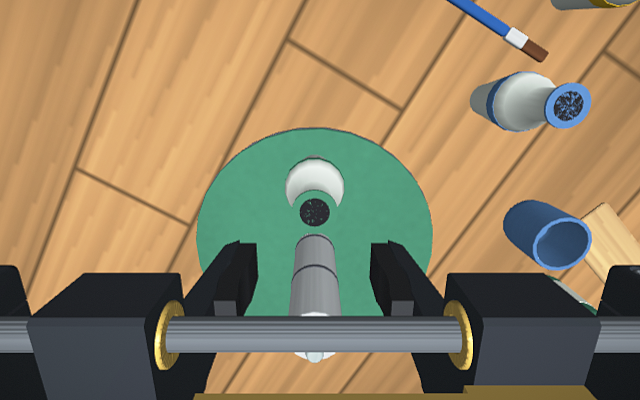

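View pics/w_seat.png

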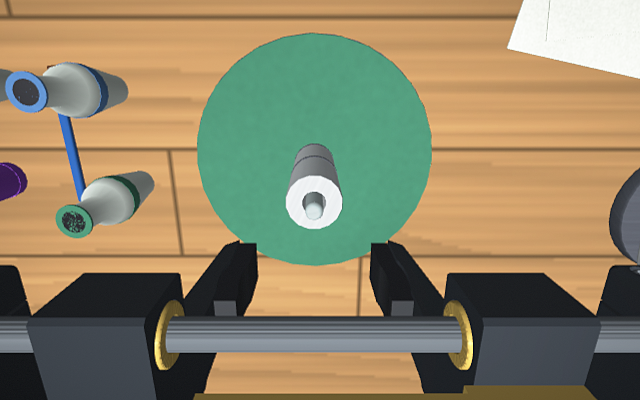

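```bash
sed -i 's/\[225\]/[312]/g' h.py; python3 - <<'E'
from h import *
pick_place_vase((554.9,-57.8),0.0,np.radians(-90))
pick_place_vase((560.7,54.3),np.radians(240),np.radians(-30))
robot.move_l([441,-347,330],vel=150)
p=read_camera('wrist');save(p['img'],'w_v3.png')
p=read_camera('scene');save(p['img'],'s_v3.png',1.25)
for n in ['vase0_center','vase2_center','vase3_center','vase1_center','shelf_boss','tumbler0_center','tumbler1_center']: print(n,measure_top(n))
E
```

```text
at [555.38423966 -57.81148008 101.57195403]
gap 23.912094386144844
gap 24.440052323571248 [-0.68697972  0.73899098 -1.25966476]
False
True
[ 568.47879263 -273.35411265  131.18492142] [-0.61645576 -0.08704763  5.6203897 ]
t 37.7417
at [561.19276453  54.34592111 101.56770784]
gap 24.06186236375264
gap 23.732495090060738 [-0.11705092  0.17183532 -2.37903758]
False
True
[ 440.98018402 -347.03699467  131.17203269] [-0.18415277  0.8066483   4.82320816]
t 49.4583
vase0_center [(0.61, array([ 568.2, -274.2]), np.float64(154.8)), (0.36, array([ 750.4, -202.1]), np.float64(123.0))]
vase2_center [(0.52, array([ 439.9, -200.4]), np.float64(154.7))]
vase3_center [(0.8, array([ 439.9, -346.9]), np.float64(155.2))]
vase1_center []
shelf_boss [(0.94, array([511.9, 291.4]), np.float64(36.8))]
tumbler0_center [(0.65, array([ 677.1, -139.1]), np.float64(63.5)), (0.6, array([ 483.2, -273.5]), np.float64(170.0))]
tumbler1_center [(0.56, array([682.4, 132.1]), np.float64(62.4)), (0.48, array([504.7,  -2.5]), np.float64(13.2))]
```

View pics/s_v3.png

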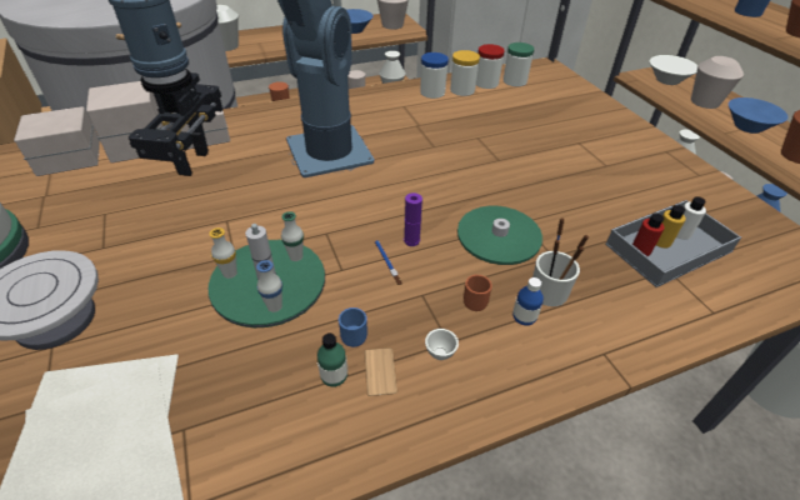

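View pics/w_v3.png

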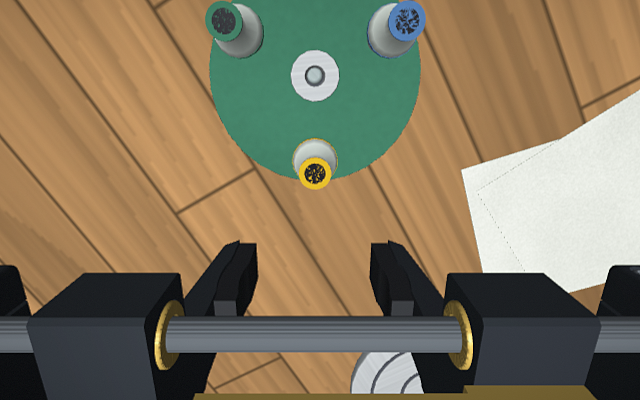

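```bash
cat >> h.py <<'E'
def boss(p,c,zlo,zhi):
    w=cloud(p);m=np.isfinite(w[...,0])&(np.hypot(w[...,0]-c[0],w[...,1]-c[1])<30)&(w[...,2]>zlo)&(w[...,2]<zhi)
    cn,_=cv2.findContours(m.astype(np.uint8),cv2.RETR_EXTERNAL,cv2.CHAIN_APPROX_NONE)
    return w,m,max(cn,key=len)
E
python3 - <<'E'
from h import *
o=ori(-np.pi/2)
robot.move_pose([512,291,250],o); robot.gripper_to(0.8); robot.move_l([512,291,95],vel=130)
print(robot.get_tool_pos())
p=read_camera('wrist');save(p['img'],'w_sh.png')
w,m,cn=boss(p,(512,291),36,46)
print(np.median(w[m][:,2]),m.sum(),cv2.minEnclosingCircle(w[m][:,:2].astype(np.float32)))
e=cv2.fitEllipse(cn);print(e,ray(p,e[0],40))
for r in outline_of(p,'shelf_boss'):
    q=w[r['region']];q=q[np.isfinite(q[:,0])];z=q[:,2];d=q[(z>5)&(z<18)];print(r['conf'],np.median(d[:,2]),cv2.minEnclosingCircle(d[:,:2].astype(np.float32)))
E
```

```text
[512.50405911 291.39081284  95.81005761]
41.01927059640471 2910 ((513.4447021484375, 292.73175048828125), 19.896860122680664)
((310.752197265625, 221.7737579345703), (63.43860626220703, 66.3498764038086), 90.25376892089844) [514.34184329 292.73659362  40.        ]
0.89 13.179363056843895 ((513.5269165039062, 292.7864685058594), 104.90464782714844)
```

View pics/w_sh.png

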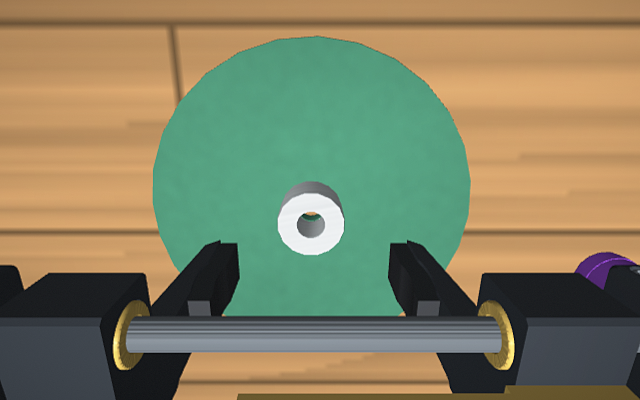

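```bash
python3 - <<'E'
from h import *
robot.move_l([513.2,292.6,29],vel=70); print(robot.get_tool_pos(),robot.get_wrist_force())
robot.gripper_to(0.0); print('gap',robot.get_finger_gap()*88, robot.get_tool_pos())
robot.move_l([513.2,292.6,250],vel=100); robot.pause(0.2)
T=np.array(robot.get_tool_pos());print(T,robot.get_finger_gap()*88,robot.get_wrist_force(),robot.get_ft_torque())
p=read_camera('wrist');save(p['img'],'w_sh2.png');w=cloud(p)
dz=T[2]-29.4
m=np.isfinite(w[...,0])&(abs(w[...,2]-dz-12)<12)&(np.hypot(w[...,0]-513,w[...,1]-293)<108)
q=w[m]; print(cv2.minEnclosingCircle(q[:,:2].astype(np.float32)),np.median(q[:,2])-dz)
A=np.c_[q[:,:2]-q[:,:2].mean(0),np.ones(len(q))];k=m&(np.hypot(w[...,0]-513,w[...,1]-293)>35);q=w[k];A=np.c_[q[:,0]-513,q[:,1]-293,np.ones(len(q))];print('plane',np.linalg.lstsq(A,q[:,2],rcond=None)[0])
w2,m2,cn=boss(p,(513,293),dz+36,dz+48)
print(cv2.minEnclosingCircle(w[m2][:,:2].astype(np.float32)),m2.sum())
E
```

```text
[513.52232382 292.83856879  29.41655226] [0.1255683  0.04706749 0.63493982]
gap 39.331695777525944 [513.28083833 292.81604623  29.14210961]
[513.12048715 292.5753938  249.81253466] 39.071050861686544 [-0.33728462  0.90783575 -5.44145185] [ 0.04398515 -0.01706964  0.00091395]
((513.2246704101562, 292.3279724121094), 104.89989471435547) 13.399826042516764
plane [-4.43052349e-04 -8.44889793e-04  2.33815043e+02]
((521.9652099609375, 292.66925048828125), 28.491470336914062) 6643
```

View pics/w_sh2.png

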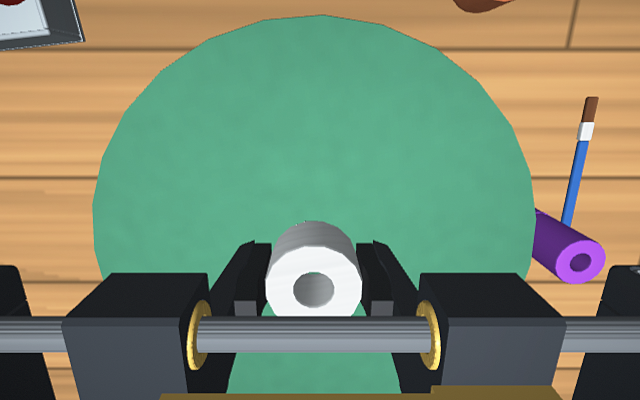

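```bash
python3 - <<'E'
from h import *
t=[483.2,-273.05]
robot.move_l([513.2,292.6,262]);robot.move_l([500,0,262],vel=200); robot.move_l(t+[262],vel=150); robot.pause(0.3); print(robot.get_tool_pos(),robot.get_finger_gap()*88)
q=read_camera('scene');save(q['img'][80:280,100:360],'s_sh.png',3)
hit=robot.move_l(t+[235],vel=60,force_limit=6); print(hit,robot.get_tool_pos(),robot.get_wrist_force())
if not hit:
    hit=robot.move_l(t+[206],vel=20,force_limit=5); print(hit,robot.get_tool_pos(),robot.get_wrist_force())
E
```

```text
[ 483.27113419 -272.85741653  262.03376574] 39.21539482602949
False [ 483.21494763 -273.04863802  234.82190708] [-0.23112917 -0.2873719  -4.32032508]
False [ 483.28493766 -273.11200322  206.13359418] [-0.41450595 -0.36192906 -5.88542976]
```

View pics/s_sh.png

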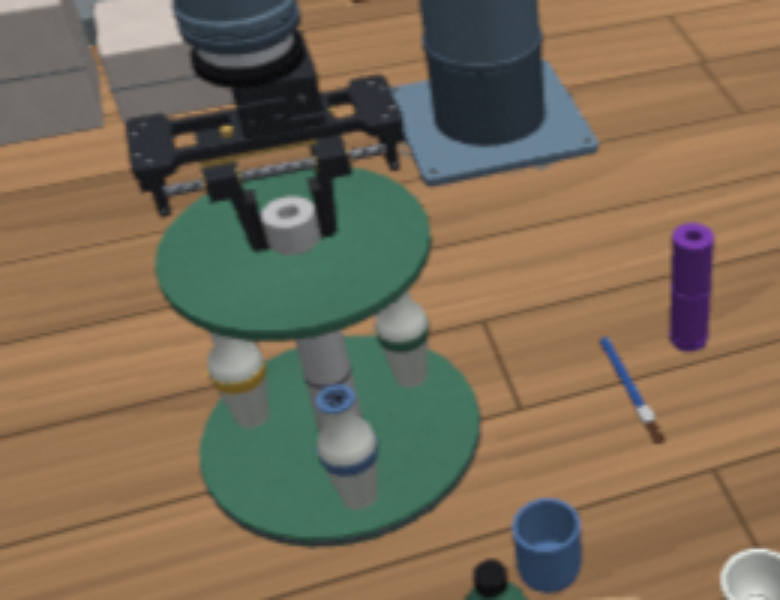

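Shelf is level over the rod (boss at ~290,225 in the crop) and has passed the tip (underside ~177 < 185) without contact; lower to the spacer.

```bash
python3 - <<'E'
from h import *
t=[483.2,-273.05]
hit=robot.move_l(t+[190],vel=12,force_limit=5); z=robot.get_tool_pos(); print(hit,z,robot.get_wrist_force())
if hit and 192<z[2]<197:
    robot.gripper_to(0.75); robot.pause(0.3); robot.move_l(t+[300],vel=100)
    p=read_camera('wrist');save(p['img'],'w_sh3.png');w=cloud(p)
    m=np.isfinite(w[...,0])&(np.hypot(w[...,0]-483,w[...,1]+273)<108)&(abs(w[...,2]-177)<12)
    k=m&(np.hypot(w[...,0]-483,w[...,1]+273)>35);q=w[k];A=np.c_[q[:,0]-483.3,q[:,1]+273.3,np.ones(len(q))];print('plane',np.linalg.lstsq(A,q[:,2],rcond=None)[0])
    print(cv2.minEnclosingCircle(w[m][:,:2].astype(np.float32)))
    for n in ['tumbler0_center','tumbler1_center']: print(n,measure_top(n))
    print(robot.get_t())
    q=read_camera('scene');save(q['img'],'s_sh3.png',1.25)
E
```

```text
True [ 483.15966045 -273.01438736  194.08134083] [-0.77270429 -0.58182296  6.72676434]
plane [ 2.73695136e-04 -4.86810234e-04  1.78144025e+02]
((483.35400390625, -273.3851013183594), 104.81098175048828)
tumbler0_center [(0.61, array([ 676.5, -140.2]), np.float64(63.1))]
tumbler1_center [(0.85, array([684.1, 133.6]), np.float64(62.9))]
69.225
```

View pics/s_sh3.png

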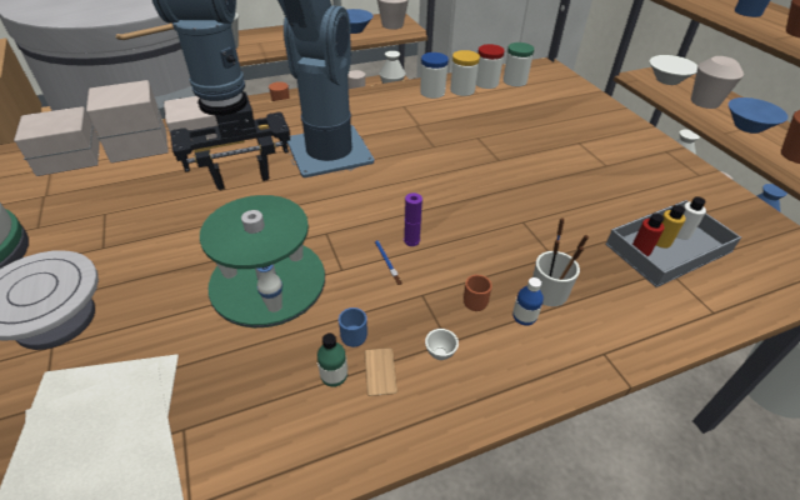

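```bash
cat >> h.py <<'E'
def pick_place_t(xy,yawp,theta,yawq,R=63):
    xy=list(xy)
    robot.move_pose(xy+[260],ori(yawp)); robot.gripper_to(1.0)
    robot.move_l(xy+[43],vel=110); print('at',robot.get_tool_pos())
    robot.gripper_to(0.0); print('gap',robot.get_finger_gap()*88)
    robot.move_l(xy+[295],vel=120); print('gap',robot.get_finger_gap()*88,robot.get_wrist_force())
    d=list(ROD+R*np.array([np.cos(theta),np.sin(theta)]))
    robot.move_pose(d+[295],ori(yawq))
    hit=robot.move_l(d+[228],vel=80,force_limit=8); print(hit)
    if not hit: hit=robot.move_l(d+[214],vel=12,force_limit=3); print(hit)
    z=robot.get_tool_pos();print(z,robot.get_wrist_force())
    if hit and 217<z[2]<224:
        robot.gripper_to(0.85); robot.move_l(d+[320],vel=100)
    print('t',robot.get_t())
E
python3 - <<'E'
from h import *
pick_place_t((677.2,-139.3),np.radians(50),np.radians(-40),np.radians(50))
p=read_camera('wrist');save(p['img'],'w_t0.png')
for n in ['tumbler0_center','tumbler1_center','shelf_boss']: print(n,measure_top(n))
print(robot.inverse_kinematics([684.8,133.8,43],ori(np.radians(138))))
q=read_camera('scene');save(q['img'],'s_t0.png',1.25)
E
```

```text
at [ 677.56320818 -139.37299103   43.55840216]
gap 53.87676907835018
gap 53.84746572204034 [-0.11632137  0.687788   -1.3065318 ]
False
True
[ 531.95595029 -314.12879038  219.19575913] [-0.1551613  -0.94737326  3.13687596]
t 80.7417
tumbler0_center [(0.92, array([ 527.8, -312. ]), np.float64(239.5))]
tumbler1_center [(0.61, array([ 5.008e+02, -4.000e-01]), np.float64(13.2)), (0.58, array([684. , 133.7]), np.float64(62.8))]
shelf_boss [(0.88, array([ 511.4, -255.1]), np.float64(204.3))]
[ 0.22676226  1.03276699 -0.81481933  1.46546777  0.82989525  1.00990405
  1.61074012]
```

View pics/s_t0.png

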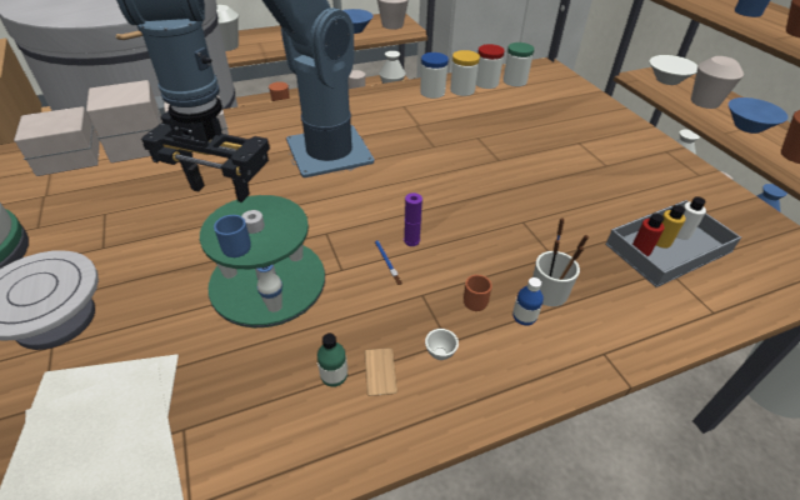

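```bash
python3 - <<'E'
from h import *
robot.move_l([600,-100,330],vel=180)
pick_place_t((684.8,133.9),np.radians(138),np.radians(140),np.radians(50))
robot.move_pose([500,0,400],ori(np.radians(-45)))
for n in ['tumbler0_center','tumbler1_center','shelf_boss','vase0_center','vase2_center','vase3_center']: print(n,measure_top(n))
for n in ['vase0_center','vase2_center','vase3_center','tumbler0_center','tumbler1_center','shelf_boss','brush','paint_cup']: print(n,measure_top(n,'scene'))
q=read_camera('scene');save(q['img'],'s_f.png',1.25);print(robot.get_t())
q=read_camera('top');save(q['img'],'t_f.png',1.25)
w=cloud(q);r=np.hypot(w[...,0]-483.3,w[...,1]+273.3);m=(r<103)&(abs(w[...,2]-180)<8);x=w[m];A=np.c_[x[:,0]-483.3,x[:,1]+273.3,np.ones(len(x))];print('plane',np.linalg.lstsq(A,x[:,2],rcond=None)[0])
E
```

```text
at [685.1145232  133.9977338   43.57462853]
gap 54.174830079749874
gap 54.50305137609642 [ 0.43304726  0.06495481 -1.32164474]
False
True
[ 434.69338393 -232.45565351  219.5265917 ] [-0.0571771  -0.02768703  4.30168845]
t 93.925
tumbler0_center [(0.64, array([ 530.8, -314.4]), np.float64(240.2))]
tumbler1_center [(0.79, array([ 435.7, -234. ]), np.float64(240.1))]
shelf_boss [(0.68, array([ 484.7, -285.3]), np.float64(204.9))]
vase0_center []
vase2_center []
vase3_center []
vase0_center [(0.59, array([ 578.2, -272.6]), np.float64(151.9))]
vase2_center [(0.55, array([ 455.5, -187.1]), np.float64(70.6))]
vase3_center [(0.54, array([ 562.6, -335.9]), np.float64(169.1))]
tumbler0_center [(0.73, array([ 532.7, -312.3]), np.float64(239.2)), (0.37, array([ 456.4, -189.5]), np.float64(63.6))]
tumbler1_center [(0.93, array([ 435.6, -230.6]), np.float64(238.8))]
shelf_boss [(0.56, array([ 487.9, -298.5]), np.float64(206.0))]
brush [(0.32, array([ 776.7, -115.8]), np.float64(12.2))]
paint_cup [(0.59, array([780.8,   7.5]), np.float64(44.6))]
97.125
plane [-2.94928655e-04 -3.99615269e-03  1.78855222e+02]
```

View pics/s_f.png

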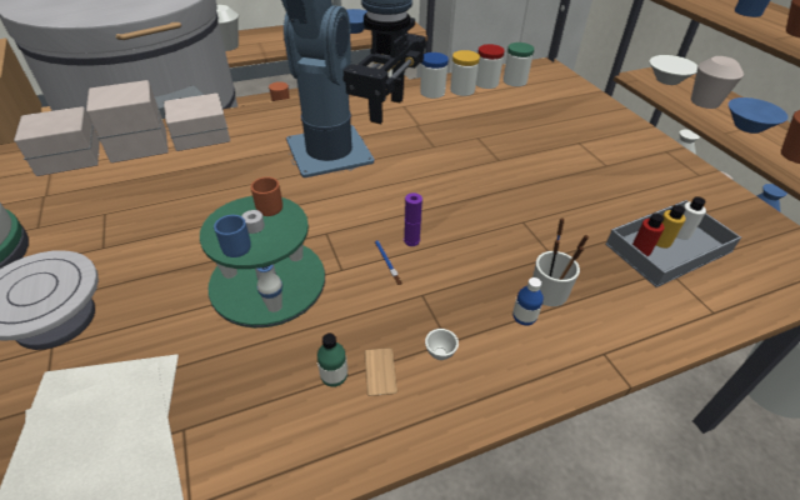

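View pics/t_f.png

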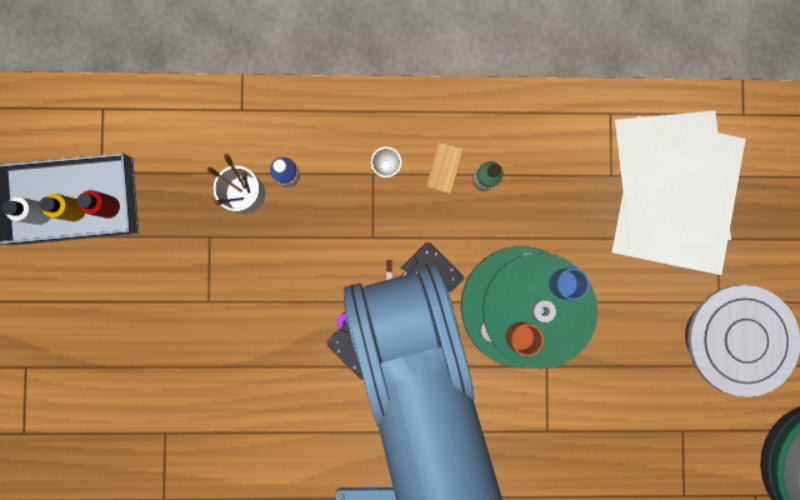

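```bash
python3 -c "
from h import *
robot.pause(0.5);robot.sign_off();print(robot.get_t())"
```

```text
the job is handed in; nothing more can be done
the job is handed in; nothing more can be done
```

The drying stand is set up and loaded, and I handed the job in just after 97 s of the 210 s allowed; no verdict was reported.

- **Spacer:** I used the aluminium tube, not the purple look-alike. It was held all the way down to the lower board. After release its top measured 165 mm above the bench, as it should.
- **Vases:** Three were present (blue, green and yellow bands; no red). All stand on the lower board about 85 mm from the rod.
- **Shelf:** It had been knocked about 30 mm aside, so I measured it again before picking it up. It was held until it touched the spacer. After release it lay within 0.1 mm of the rod axis, with a tilt of about 0.0006 rad and its top face at about 178 mm.
- **Tumblers:** Both stand on the shelf on opposite sides of the boss, about 63 mm from its centre. Their rims measured about 240 mm high, against 237 mm expected.

**Last checks:**
- **Shelf tilt:** The top camera showed 0.004 rad, well inside the 0.04 rad limit.
- **Vases under the shelf:** The top camera cannot see them there, and the scene camera's network readings for them were partial or unreliable. The last reliable vase measurement was before the shelf went on. In the final picture the front vase stands upright; of the other two only the lower parts show.
- **Boss reading:** The network's final reading for the shelf boss was also off, because the tumblers partly hid it.
- **Other things on the bench:** They look unmoved in the pictures. I re-measured only the paint bowl at the end.

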